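Stand the tipped reagent bottles up and close the row

TASK

Two of the four bottles in the lane on the bench have tipped over: stand each of them upright on its base in the lane, in any free place in the row. Then slide the blue follower along the lane until the whole row stands snug, without slack, between it and the stop plate, and let go. Do not knock over the bottles that still stand, and leave the timer, the tape roll and the lone vial where they are.

Things in the scene. Friction and masses are not known exactly. Their poses are not given: they have to be found in the camera images.
- lane: Bottle lane: grey metal channel fixed to the bench. Origin on the bench at its middle; y along the lane towards the stop plate, x across, z up. Inside 58 mm wide, 520 mm long (y +-260); side lips 4 mm thick, tops 16 mm above the bench. Bottles stand on two white glide strips, 9 mm above the bench; a lying bottle is cradled between them, its axis 29 (brown) or 33 mm (white) above the bench.
- lane_stop (a point): Foot of the stop plate's inner face, middle of the lane, on the level on which bottles stand (9 mm above the bench); axes as the lane's. The plate's top is 66 mm above the bench.
- follower (a joint): Travel of the blue follower along the lane towards the stop plate, in m, 0 to 0.305. The clear length between its face and the stop plate is 0.475 minus this value. It slides with about 1.5 N of friction and stays where it is left. The four bottles standing in line, touching, take 196 mm (a few mm less if staggered).
- follower_grip (a point): Grip point of the follower on its gusset rib, 52 mm above the bench: the rib is 12 mm thick across the lane, reaches 16 mm either way along it and 11 mm up from here. The follower's flat face (54 mm wide, top 65 mm above the bench) is 24 mm from here towards the stop plate; its foot is 52 mm wide, top 20 mm above the bench. Axes as the lane's.
- amber_stood_mid (a point): Brown glass bottle, white screw cap. Body 46 mm diameter, cylindrical up to 69 mm; cap 24 mm diameter, from 92 to 105 mm (top); a shoulder narrows between. About 0.2 kg, centre of mass 45 mm up. Point: on its axis, half-way up (52.5 mm); z axis from base to cap. Starts standing in the lane near the stop plate.
- white_stood_mid (a point): White plastic bottle, red screw cap. Body 52 mm diameter, cylindrical up to 79 mm; cap 26 mm diameter, from 106 to 120 mm (top); a shoulder narrows between. About 0.2 kg, centre of mass 52 mm up. Point: on its axis, half-way up (60 mm); z axis from base to cap. Starts standing in the lane near the stop plate.
- amber_tipped_mid (a point): Brown glass bottle, white screw cap. Body 46 mm diameter, cylindrical up to 69 mm; cap 24 mm diameter, from 92 to 105 mm (top); a shoulder narrows between. About 0.2 kg, centre of mass 45 mm up. Point: on its axis, half-way up (52.5 mm); z axis from base to cap. Starts lying in the lane, cap towards the follower. Pinched lightly by the cap (6 N) it swings between the fingers.
- white_tipped_mid (a point): White plastic bottle, red screw cap. Body 52 mm diameter, cylindrical up to 79 mm; cap 26 mm diameter, from 106 to 120 mm (top); a shoulder narrows between. About 0.2 kg, centre of mass 52 mm up. Point: on its axis, half-way up (60 mm); z axis from base to cap. Starts lying in the lane, cap towards the follower. Pinched lightly by the cap (6 N) it swings between the fingers.
- bench_timer: White square bench timer with three round buttons, 66 x 66 x 19 mm, lying on the bench; origin under its centre. Bystander.
- tape: Roll of beige masking tape lying flat, 105 mm diameter, 25 mm high; origin under its centre. Bystander.
- lone_vial_mid (a point): Clear vial with white crimped cap standing alone on the bench, 23 mm diameter, 76 mm tall; point half-way up. Bystander.
There are look-alikes about, which are no part of the job. What is shaped like the part that bears white_stood_mid but yellow is not meant.

How it is judged:
On the way, in this order (a step that is already met when the one before it is completed fails the run):
1. both tipped bottles have been stood upright in the lane (angle between each of amber_tipped_mid, white_tipped_mid's own z axis and vertical below 0.08 rad and x of amber_tipped_mid in the frame of lane between -0.012 and 0.012 m and z of amber_tipped_mid in the frame of lane between 0.0575 and 0.0655 m and y of amber_tipped_mid in the frame of lane between -0.24 and 0.242 m and x of white_tipped_mid in the frame of lane between -0.012 and 0.012 m and z of white_tipped_mid in the frame of lane between 0.065 and 0.073 m and y of white_tipped_mid in the frame of lane between -0.24 and 0.242 m), for 0.2 s.
2. the follower has been slid up to the row (value of joint follower above 0.272 m), for 0.2 s.
At the end, for the whole second after the job is handed in: All four bottles stand upright (within 0.08 rad) on the glide strips (height within 4 mm), within 12 mm of the lane's middle line, between stop plate and follower, at rest (under 0.02 m/s); the follower joint reads more than 0.272 m (less than 203 mm between its face and the stop plate) (all of step 1 and angle between each of amber_stood_mid, white_stood_mid's own z axis and vertical below 0.08 rad and x of amber_stood_mid in the frame of lane between -0.012 and 0.012 m and z of amber_stood_mid in the frame of lane between 0.0575 and 0.0655 m and y of amber_stood_mid in the frame of lane between -0.24 and 0.242 m and x of white_stood_mid in the frame of lane between -0.012 and 0.012 m and z of white_stood_mid in the frame of lane between 0.065 and 0.073 m and y of white_stood_mid in the frame of lane between -0.24 and 0.242 m and linear speed of each of amber_stood, white_stood, amber_tipped, white_tipped below 0.02 m/s and value of joint follower above 0.272 m); the robot touches nothing.
It fails at once if a bottle that stood at the start is knocked over (leans more than 0.5 rad) (angle between any of amber_stood_mid, white_stood_mid's own z axis and vertical above 0.5 rad).
It fails at once if the timer, the tape roll or the lone vial is moved by more than 25 mm or the vial tipped (distance of any of bench_timer, tape, lone_vial_mid from where it was at the start of the episode above 0.025 m or angle between lone_vial_mid's own z axis and vertical above 0.5 rad).
It also fails if it takes over 72 s, if anything falls off the work surface, if the arm or the gripper's body presses on something with over 40 N, if the wrist force passes 120 N, or if a joint passes its speed limit or range.

ROBOT

A 7-joint arm with a two-finger parallel gripper is mounted at the origin on a cart in front of the work surface, level with it; the furniture and walls round the work are solid. World frame = base frame: x ahead of the robot, y to its left, z up, the work surface at z = 0. Lengths are in m, angles in rad, forces in N, time in s.
With the tool pointing down it reaches from about 0.4 to 0.9 m from the base axis. Payload 5.6 kg.
Tool frame: the origin (TCP) lies where the fingers leave the gripper's body, on its centre line; the fingertips stand ctrl.tip_extent ahead of it and the grasp point (between the pads) lies 69 mm ahead of it (ctrl.tip_extent is the distance from the TCP to the fingertips, in m); z points along the fingers, y is the line along which they close (so a half turn about z gives the same grasp; the last joint's range is limited). The gripper opens to 92 mm and grips with 3 to 60 N. Pads are 20 mm wide; open, the fingers measure 128 mm over their backs; the gripper's body (75 mm by 189 mm) begins 69 mm behind the grasp point.
Start: joints at [1.226, 0.468, -0.012, 1.603, 0.006, 1.071, -0.056], TCP at [0.193, -0.621, 0.303] pointing down, gripper open.
Joint ranges: [-2.53, 2.53], [-0.31, 2.02], [-1.57, 1.55], [0.28, 2.44], [-1.29, 4.43], [0.15, 1.84], [-2.92, 2.92]. Speed limits (rad/s): [2.57, 2.57, 3.14, 3.14, 3.14, 3.14, 3.14].

INTERFACE

Orientations are given as a rotation vector (axis times angle).
In Python, from workcell import ctrl gives the robot as it stands.
- The arm moves only by the tool apply_moves, never from a script. Its argument "commands" is one flat list of numbers, 5 for each row, row after row: the shift along the world's x, y, z in m, then the turn about the world's z in degrees, then the closure in counts, from 0 (fully open) to 255 (shut). A call has 1 to 10 rows; each row shifts and turns the commanded pose from where the row before left it; what a row does not reach is not made up. A row lasts 1/10 s, in which the tool goes at most 50 mm and 8.59 degrees, less where a joint would pass 70% of its speed; a pose out of reach is approached as far as the arm can. A call with a gripper value outside its range is refused whole. The fingers move at their own pace and stop on an object; the grip force is fixed at half the most. Time passes only in rows, so rows that do not move let the fingers close. It gives the time, the measured TCP pose, the force, the opening and the grip force at its end, in the units of the state.
- ctrl.get_state(): the state, without advancing time (a new reading comes with each control period).
- ctrl.grab_frame(name): name is "side" or "top"; returns (picture, depth): 420x560x3 uint8, red, green, blue; 420x560 float32, m along the optical axis (not along the pixel's ray), 0 where there is no reading.
- ctrl.calibration(name): a dict with "camera_matrix" (3x3 intrinsics, pixels), "D" ([k1, k2, p1, p2, k3] as OpenCV has them; the pictures are not rectified), "world_from_camera" (4x4, takes a point from camera to world coordinates). Camera axes: x right, y up, looking along -z (the intrinsics and any distortion apply to the point x, -y, -z); pixel columns grow to the right and rows downward; lengths in m; the calibration is good to about 2 mm. A picture is of the moment at which its call begins. calibration takes no time and is no camera call.
- ctrl.close_job(): hands the job in; it is judged then, once.
The state is a dict: "time": time; "q": joint angles; "dq": joint speeds; "tau": joint torques, N m; "position": TCP position; "tool_rot": TCP orientation; "ft_force": force on the tool from outside, world axes, zero at the start; "wrist_torque": the same for the moment, N m; "grip_width": opening from 0.0 (shut) to 1.0 (fully open); "grasp_force": force on a finger pad.
Only numpy, scipy, OpenCV 4.12 (cv2) and the standard library are available. Lean on these libraries where they do the work, as an engineer would, in place of code of your own. Each camera call takes 0.05 s, during which the arm holds its last target. There are 200 camera calls.

## Working session

There is one attempt and no reset: what is moved stays moved. The work goes in short steps, Python scripts to look and compute and a tool call to move; the robot and the scene stay as the last step left them, time stands still between calls to the robot, and variables do not carry over. Pictures are saved under pics/ and viewed, at most 10 in all, crops included, and the job is handed in when it is done.

Besides the shell and the picture viewer there is one more tool, called by a JSON object that holds its "op" and its "data". apply_moves: Moves the arm, as the interface text tells. Its arguments: {"type":"object","properties":{"commands":{"type":"array","items":{"type":"number"}}},"required":["commands"]}

```bash
mkdir -p pics; cat > h.py <<'E'
import numpy as np, cv2
from workcell import ctrl
def grab(n,save=None):
    im,d=ctrl.grab_frame(n)
    if save: cv2.imwrite('pics/'+save,im[:,:,::-1])
    return im,d
def ray(n,uv):
    c=ctrl.calibration(n);K=np.array(c['camera_matrix']);D=np.array(c['D']);T=np.array(c['world_from_camera'])
    p=cv2.undistortPoints(np.array(uv,float).reshape(-1,1,2),K,D)[:,0]
    d=np.c_[p[:,0],-p[:,1],-np.ones(len(p))]@T[:3,:3].T
    return T[:3,3],d
def onz(n,uv,z):
    o,d=ray(n,uv); return o+d*((z-o[2])/d[:,2])[:,None]
def deep(n,uv,dep):
    o,d=ray(n,uv); uv=np.array(uv,int).reshape(-1,2); return o+d*dep[uv[:,1],uv[:,0]][:,None]
E
python3 - <<'E'
from h import *
for n in('top','side'):
    im,d=grab(n,n+'0.png'); np.savez(''+n+'0.npz',im=im,d=d)
    print(n,np.round(np.array(ctrl.calibration(n)['world_from_camera']),3).tolist())
s=ctrl.get_state();print(s,ctrl.tip_extent)
E
```

```text
top [[0.008, 0.986, -0.167, 0.33], [-1.0, 0.007, -0.007, 0.073], [-0.006, 0.167, 0.986, 1.298], [0.0, 0.0, 0.0, 1.0]]
side [[0.933, -0.308, 0.184, 0.703], [0.359, 0.804, -0.474, -0.39], [-0.002, 0.508, 0.861, 0.941], [0.0, 0.0, 0.0, 1.0]]
{'time': 0.1, 'q': array([ 1.22601777,  0.46827899, -0.01159102,  1.60351707,  0.00601684,
        1.07143932, -0.05630963]), 'dq': array([ 0.00075998, -0.00177851, -0.00052975, -0.00252122, -0.00165987,
        0.00021522, -0.00235667]), 'tau': array([ 1.67638686e-03, -5.21644342e+01, -1.23246692e-02, -2.44364709e+01,
       -5.68551547e-02,  1.41141523e-02,  7.83322889e-05]), 'position': array([ 0.19301123, -0.62027413,  0.30184807]), 'tool_rot': array([-3.10436870e+00, -4.71881847e-01,  5.89917594e-04]), 'ft_force': array([-0.79878391,  0.46447563,  0.08180354]), 'wrist_torque': array([-0.0344495 , -0.00114154,  0.00266856]), 'grasp_force': 0.0, 'grip_width': 0.9999306592276213} 0.0881
```

View pics/top0.png

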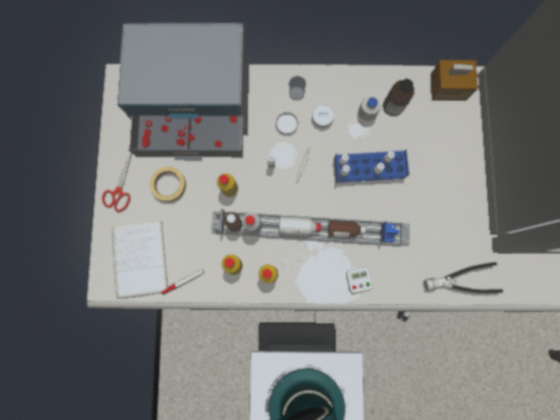

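View pics/side0.png

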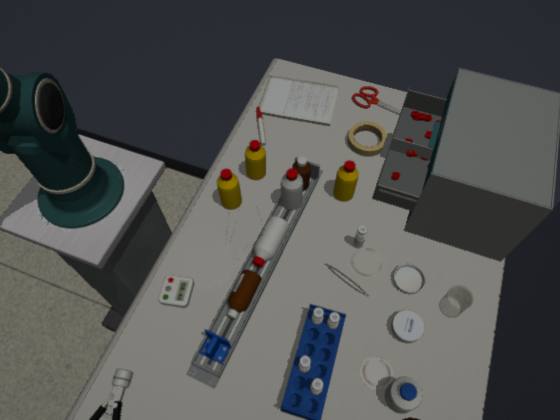

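The top view shows the lane along row ~228, with the stop plate at the left (215,222) and the follower at the right (390,232). The standing amber (233,220) and white (252,223) are near the stop. White lies at (295,226) with its red cap at (318,228), and amber lies at (345,228).

```bash
python3 - <<'E'
from h import *
z=np.load('top0.npz');im,d=z['im'],z['d']
v,u=np.mgrid[195:255,200:420]; uv=np.c_[u.ravel(),v.ravel()]
P=deep('top',uv,d).reshape(60,220,3); I=im[195:255,200:420]
hsv=cv2.cvtColor(I,cv2.COLOR_RGB2HSV);H,S,V=[hsv[...,i].astype(int) for i in range(3)]
M={'red':((H<6)|(H>174))&(S>150)&(V>90),'blue':(H>105)&(H<130)&(S>130),'brown':(H<15)&(S>60)&(V<110),'white':(S<40)&(V>165)}
for k,m in M.items():
    n,l,st,c=cv2.connectedComponentsWithStats(m.astype(np.uint8))
    for i in range(1,n):
        if st[i,4]>=8:
            p=P[l==i]; print(k,st[i],'px',c[i].round(1)+[200,195],'med',np.median(p,0).round(4),'min',np.percentile(p,3,axis=0).round(3),'max',np.percentile(p,97,axis=0).round(3))
cv2.imwrite('pics/crop0.png',cv2.resize(I[:,:,::-1],(792,216),interpolation=cv2.INTER_CUBIC))
# lane: points z 5..20 not coloured, extents
for cu in range(212,412,12):
    col=P[:,cu-200]; print(cu,col[30,1].round(3),' '.join('%d'%(1000*a) for a in col[12:52,2]))
print(P[25:40:5,0:20:1,1:].round(3)[1].tolist())
E
```

```text
red [46 21  8  8 47] px [249.6 219.7] med [0.5105 0.1566 0.1296] min [0.502 0.148 0.125] max [0.52  0.166 0.134]
red [118  30   2   5   9] px [318.4 226.8] med [ 0.5047 -0.0334  0.0454] min [ 0.499 -0.036  0.04 ] max [ 0.51  -0.033  0.05 ]
blue [185  29  13  17 111] px [388.7 231.5] med [ 0.4917 -0.2359  0.0623] min [ 0.47  -0.251  0.017] max [ 0.515 -0.22   0.068]
brown [30 20 10 12 40] px [235.8 222.2] med [0.5074 0.1973 0.091 ] min [0.499 0.191 0.083] max [0.527 0.211 0.095]
brown [130  26  30  15 305] px [344.3 227.2] med [ 0.5034 -0.1094  0.0503] min [ 0.485 -0.147  0.042] max [ 0.519 -0.067  0.057]
white [   0    0  220   60 7963] px [312.1 222.2] med [ 5.493e-01 -2.170e-02  5.000e-04] min [ 0.431 -0.327 -0.005] max [0.605 0.304 0.006]
white [28 20  7  7 41] px [230.8 218. ] med [0.5171 0.2094 0.1153] min [0.509 0.201 0.11 ] max [0.526 0.218 0.118]
white [ 62  23  53  14 434] px [293.8 223.9] med [0.5107 0.0361 0.0556] min [ 0.494 -0.015  0.009] max [0.529 0.109 0.062]
white [122  28   5   2   9] px [323.8 223.6] med [ 0.5185 -0.0535  0.0098] min [ 0.518 -0.059  0.007] max [ 0.
[... 2011 characters left out ...]
 0 13 18 6 3 6 12 10 10 4 8 6 4 1 6 6 5 6 8 7 5 6 14 16 -1 2 -2 -1
380 -0.22 0 1 4 5 0 1 1 4 -1 1 3 1 2 -1 15 17 2 5 3 7 9 11 7 6 3 8 6 9 7 8 8 10 3 4 11 16 17 0 6 1
392 -0.251 3 2 1 1 -3 2 3 0 0 2 -3 -2 1298 -1 -3 16 11 21 22 23 19 17 67 63 63 68 50 26 22 21 17 22 23 17 17 4 18 10 1 2
404 -0.291 0 1 0 0 -1 0 3 0 1 1 0 1 -1 -2 3 0 2 3 5 6 3 6 5 7 3 7 5 6 2 8 6 2 4 9 3 4 4 0 1 1
[[0.314, 0.0], [0.311, 0.001], [0.309, -0.002], [0.305, 0.0], [0.302, 0.002], [0.299, 0.004], [0.296, 0.002], [0.294, -0.005], [0.291, -0.001], [0.287, 0.003], [0.284, 0.002], [0.282, -0.002], [0.277, 0.007], [0.275, 0.004], [0.271, 0.008], [0.269, 0.003], [0.265, 0.008], [0.263, 0.002], [0.26, 0.002], [0.249, 0.063]]
```

View pics/crop0.png

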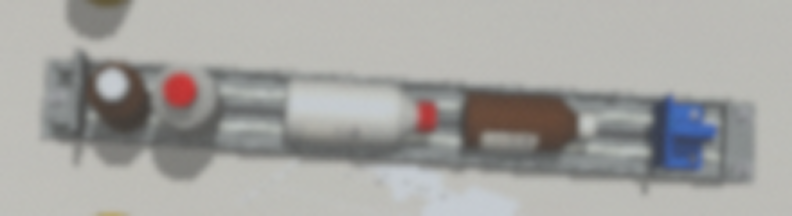

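```bash
cat >> h.py <<'E'
def lane_fit(d):
    v,u=np.mgrid[195:255,215:402]; P=deep('top',np.c_[u.ravel(),v.ravel()],d).reshape(60,-1,3)
    A=[];B=[]
    for j in range(45,185):      # outermost lip points of each column
        z=P[:,j,2]; k=np.where((z>12)&0|((z>.012)&(z<.024)))[0]
        if len(k)>1 and P[k[0],j,0]-P[k[-1],j,0]>.05: A.append(P[k[0],j]);B.append(P[k[-1],j])
    A,B=np.array(A),np.array(B)
    fit=lambda Q:np.polyfit(Q[:,1],Q[:,0],1)
    return fit(A),fit(B),len(A)
E
python3 - <<'E'
from h import *
z=np.load('top0.npz');im,d=z['im'],z['d']
print(lane_fit(d))
# intensity edges along bottle axes (subpixel): print column profile along axis
for y0,y1,zz,nm in((.12,-.06,.033,'white'),(-.05,-.2,.029,'amber')):
    pass
o,_=ray('top',[[0,0]])
hsv=cv2.cvtColor(im,cv2.COLOR_RGB2HSV)
f=np.polyfit([.1566,-.236],[.5105,.4917],1)
for u in list(range(274,286))+list(range(310,334))+list(range(356,372)):
    v=round(223.9+(u-293.8)*(231.5-223.9)/(388.7-293.8)); print(u,v,im[v,u].tolist(),onz('top',[[u,v]],.033)[0].round(3)[:2],round(float(d[v,u]),3),deep('top',[[u,v]],d)[0,2].round(3))
E
```

```text
(array([0.05691939, 0.53912448]), array([0.05842119, 0.47594143]), 133)
274 222 [157, 162, 159] [0.519 0.093] 1.304 0.008
275 222 [155, 161, 158] [0.519 0.091] 1.304 0.009
276 222 [156, 161, 158] [0.52  0.088] 1.304 0.008
277 223 [140, 143, 142] [0.517 0.085] 1.303 0.009
278 223 [140, 145, 142] [0.517 0.082] 1.307 0.004
279 223 [155, 159, 157] [0.517 0.079] 1.255 0.056
280 223 [177, 182, 183] [0.517 0.076] 1.248 0.063
281 223 [193, 198, 201] [0.517 0.073] 1.252 0.059
282 223 [197, 202, 207] [0.517 0.07 ] 1.258 0.053
283 223 [197, 203, 207] [0.517 0.067] 1.256 0.055
284 223 [196, 202, 206] [0.517 0.064] 1.252 0.059
285 223 [196, 202, 206] [0.517 0.062] 1.254 0.057
310 225 [191, 194, 192] [ 0.511 -0.011] 1.254 0.056
311 225 [183, 185, 181] [ 0.511 -0.014] 1.25 0.059
312 225 [178, 179, 175] [ 0.512 -0.017] 1.258 0.052
313 225 [175, 176, 171] [ 0.512 -0.02 ] 1.26 0.05
314 226 [177, 171, 166] [ 0.509 -0.022] 1.265 0.045
315 226 [178, 149, 147] [ 0.509 -0.025] 1.262 0.047
316 226 [178, 110, 109] [ 0.509 -0.028] 1.264 0.046
317 226 [177, 75, 74] [ 0.509 -0.031] 1.262 0.047
318 226 [177, 60,
[... 904 characters left out ...]
 60] [ 0.501 -0.15 ] 1.261 0.046
359 229 [96, 80, 70] [ 0.501 -0.152] 1.262 0.045
360 229 [125, 119, 114] [ 0.501 -0.155] 1.268 0.039
361 229 [166, 168, 164] [ 0.501 -0.158] 1.267 0.04
362 229 [189, 193, 190] [ 0.501 -0.161] 1.264 0.043
363 229 [194, 197, 194] [ 0.501 -0.164] 1.263 0.044
364 230 [178, 181, 177] [ 0.498 -0.167] 1.27 0.037
365 230 [156, 159, 156] [ 0.498 -0.17 ] 1.265 0.042
366 230 [134, 137, 136] [ 0.498 -0.173] 1.298 0.009
367 230 [123, 127, 127] [ 0.498 -0.176] 1.298 0.009
368 230 [122, 125, 125] [ 0.498 -0.178] 1.3 0.007
369 230 [123, 127, 128] [ 0.498 -0.181] 1.297 0.01
370 230 [125, 128, 129] [ 0.498 -0.184] 1.299 0.007
371 230 [123, 128, 128] [ 0.498 -0.187] 1.299 0.008
```

{"op": "apply_moves", "data": {"commands": [0.02,0.05,0,7,0,0.02,0.045,0,7,0,0.025,0.04,0,7,0,0.025,0.04,0,7,0,0.025,0.04,0,7,0,0.025,0.04,0,7,0,0.025,0.04,0,7,0,0.025,0.04,0,7,0,0.025,0.04,0,7,0,0.025,0.04,0,7,0]}}

```text
time: 1.1
position: [0.4322, -0.2075, 0.3027]
tool_rot: [2.268, 2.173, -0.0]
ft_force: [0.8, -0.8, 0.0]
grip_width: 1.001
grasp_force: 0.0
```

{"op": "apply_moves", "data": {"commands": [0.02,0.045,0,-0.6,0,0.02,0.045,-0.01,0,0,0.02,0.045,-0.03,0,0,0.0125,0.033,-0.03,0,0,0,0,-0.04,0,0,0,0,-0.03,0,0,0,0,-0.01,0,0,0,0,0,0,0]}}

```text
time: 1.9
position: [0.5007, -0.0474, 0.1556]
tool_rot: [-2.283, -2.155, 0.003]
ft_force: [0.2, -0.8, -0.2]
grip_width: 0.999
grasp_force: 0.0
```

```bash
python3 - <<'E'
from h import *
im,d=grab('side'); cv2.imwrite('pics/s1.png',cv2.resize(im[150:370,150:400,::-1],(750,660))[:600])
s=ctrl.get_state();print(s['position'],s['tool_rot'],s['time'])
E
```

```text
[ 0.50160203 -0.04746892  0.15692416] [-2.28463638e+00 -2.15584245e+00  2.36245467e-04] 1.95
```

View pics/s1.png

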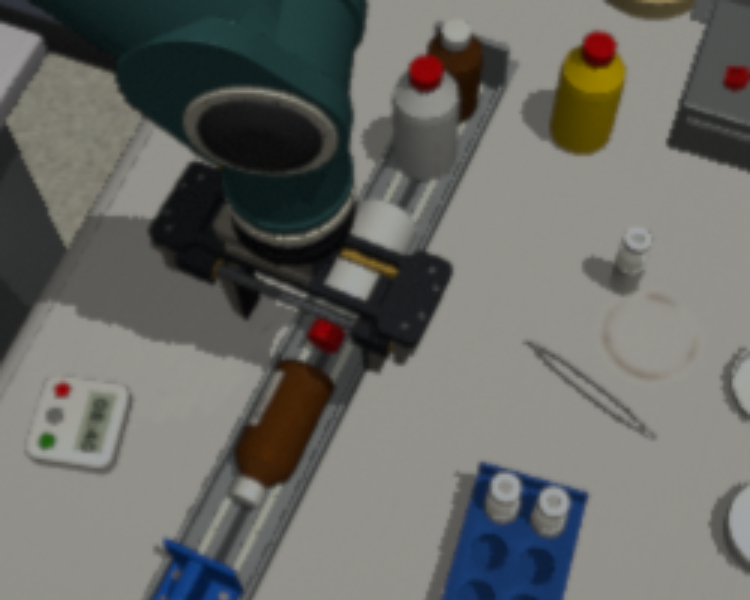

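The arm is above the red cap, between the fingers, and everything else is undisturbed.

{"op": "apply_moves", "data": {"commands": [0.002,0.005,0,0,0,0.002,0.0055,0,0,0,0,0,-0.016,0,0,0,0,-0.016,0,0,0,0,-0.016,0,0,0,0,0,0,0]}}

```text
time: 2.55
position: [0.5051, -0.0366, 0.1083]
tool_rot: [-2.284, -2.156, 0.001]
ft_force: [-0.6, 0.1, -0.5]
grip_width: 0.999
grasp_force: 0.0
```

{"op": "apply_moves", "data": {"commands": [0,0,0,0,175,0,0,0,0,175,0,0,0,0,175,0,0,0,0,175,0,0,0,0,184,0,0,0,0,184,0,0,0,0,184]}}

```text
time: 3.25
position: [0.5055, -0.0369, 0.1088]
tool_rot: [2.285, 2.156, -0.0]
ft_force: [0.4, -0.7, -0.6]
grip_width: 0.411
grasp_force: 0.0
```

{"op": "apply_moves", "data": {"commands": [0,0,0,0,184,0,0,0,0,184,0,0,0,0,184,0,0,0,0,184]}}

```text
time: 3.65
position: [0.5052, -0.037, 0.1086]
tool_rot: [-2.285, -2.156, 0.001]
ft_force: [-0.6, -0.5, 0.3]
grip_width: 0.281
grasp_force: 7.3
```

{"op": "apply_moves", "data": {"commands": [0,-0.001,0.014,0,184,0,-0.001,0.014,0,184,0,0.002,0.0125,0,184,0,0.003,0.0125,0,184,0,0.006,0.01,0,184,0.001,0.007,0.01,0,184,0,0.009,0.007,0,184,0.001,0.01,0.007,0,184,0,0.012,0.01,0,184,0.001,0.013,0.01,0,184]}}

```text
time: 4.65
position: [0.5082, 0.0244, 0.2163]
tool_rot: [-2.284, -2.156, 0.001]
ft_force: [-0.3, -0.0, -1.5]
grip_width: 0.28
grasp_force: 9.9
```

```bash
python3 - <<'E'
from h import *
im,d=grab('side'); cv2.imwrite('pics/s2.png',cv2.resize(im[110:370,150:400,::-1],(575,598)))
E
```

```text
(no output)
```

View pics/s2.png

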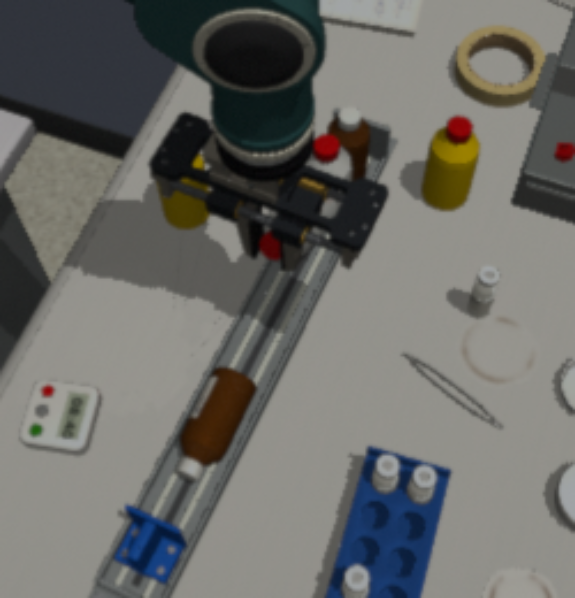

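{"op": "apply_moves", "data": {"commands": [0,0,0.01,0,184,0,0,0.01,0,184,0,0,0,0,183,0,0,0,0,183,0,0,0,0,183]}}

```text
time: 5.2
position: [0.5085, 0.0226, 0.2357]
tool_rot: [2.286, 2.155, -0.0]
ft_force: [0.3, -0.3, 0.7]
grip_width: 0.282
grasp_force: 0.0
```

```bash
python3 - <<'E'
from h import *
for i in range(4):
    im,d=grab('side');s=ctrl.get_state();print(s['wrist_torque'].round(3),s['ft_force'].round(2),s['grasp_force'],s['grip_width'],s['position'].round(4))
im,d=grab('top')
# points under gripper near hand from side view
im,d=grab('side'); v,u=np.mgrid[0:420,0:560];m=d>0
P=deep('side',np.c_[u.ravel(),v.ravel()],d).reshape(420,560,3)
y0=s['position'][1]
m&=(abs(P[...,0]-.509)<.035)&(P[...,1]>y0-.12)&(P[...,1]<y0+.12)&(P[...,2]>.03)&(P[...,2]<.175)
for z in np.arange(.03,.175,.01):
    k=m&(abs(P[...,2]-z)<.005)
    if k.sum()>2: print(z.round(3),k.sum(),np.percentile(P[k][:,1],[3,50,97]).round(3),np.percentile(P[k][:,0],[3,50,97]).round(3),np.median(im[k],0))
cv2.imwrite('pics/s3.png',cv2.resize(im[150:290,200:340,::-1],(560,560)))
E
```

```text
[-0.023 -0.068  0.026] [ 0.6   0.74 -0.62] 0.0 0.2813660517367972 [0.5084 0.0227 0.2356]
[-0.125 -0.069 -0.037] [-0.04 -0.38  0.05] 0.0 0.28050163328753913 [0.5084 0.0228 0.2355]
[-0.03  -0.085 -0.023] [-0.12 -0.29 -0.67] 0.0 0.28349930775186455 [0.5084 0.0229 0.2355]
[-0.043 -0.088  0.022] [-0.85 -0.19 -0.39] 0.0 0.28547254574565734 [0.5084 0.0229 0.2355]
0.03 35 [-0.086  0.031  0.131] [0.494 0.522 0.53 ] [65. 65. 63.]
0.04 137 [-0.095 -0.071  0.053] [0.481 0.518 0.529] [61. 59. 56.]
0.05 239 [-0.096 -0.077  0.042] [0.487 0.503 0.527] [65. 35.  9.]
0.06 53 [0.028 0.037 0.136] [0.49  0.519 0.529] [66. 66. 64.]
0.07 65 [0.028 0.035 0.139] [0.487 0.518 0.529] [67. 68. 65.]
0.08 71 [0.027 0.036 0.139] [0.491 0.519 0.529] [67. 67. 65.]
0.09 66 [0.028 0.034 0.137] [0.481 0.515 0.527] [69. 70. 67.]
0.1 96 [0.029 0.035 0.062] [0.484 0.505 0.526] [82.5 83.  79.5]
0.11 38 [0.034 0.04  0.049] [0.486 0.498 0.508] [86. 85. 82.]
0.12 13 [0.039 0.04  0.044] [0.491 0.499 0.505] [59. 17. 17.]
0.13 39 [0.04  0.047 0.056] [0.487 0.496 0.504] [83.  5.  6.]
0.15 26 [0.011 0.013 0.026] [0.484 0.494 0.531] [49.5 47.5 43.5]
0.16 47 [0.011 0.014 0.029] [0.484 0.496 0.534] [36. 35. 31.]
0.17 46 [0.011 0.014 0.031] [0.483 0.495 0.535] [40. 37. 33.]
```

View pics/s3.png

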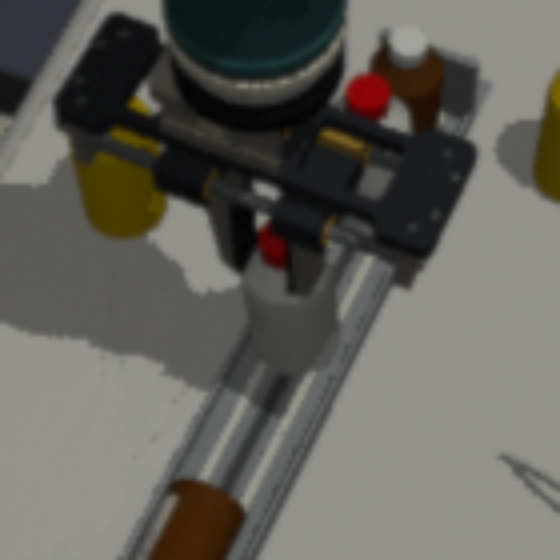

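White has swung upright, slipped free and now stands in the lane at y≈0.054, with its cap at z≈0.13. The fingers are above it. Next is amber.

{"op": "apply_moves", "data": {"commands": [-0.001,-0.02,0,0,120,-0.002,-0.035,0,0,120,-0.002,-0.035,0,0,120,-0.002,-0.035,0,0,120,-0.002,-0.035,-0.02,0,120,-0.0015,-0.028,-0.02,0,120,0,0,-0.025,0,120,0,0,-0.02,0,120,0,0,0,0,120]}}

```text
time: 6.4
position: [0.4964, -0.1648, 0.1483]
tool_rot: [-2.282, -2.153, 0.004]
ft_force: [-1.0, 0.0, -0.5]
grip_width: 0.531
grasp_force: 0.0
```

```bash
python3 - <<'E'
from h import *
im,d=grab('side'); cv2.imwrite('pics/s4.png',cv2.resize(im[180:400,150:350,::-1],(545,600)))
s=ctrl.get_state();print(s['position'],s['tool_rot'],s['grip_width'])
E
```

```text
[ 0.49735668 -0.16460627  0.14978638] [-2.28259893e+00 -2.15481623e+00  1.61416351e-03] 0.5259976185212609
```

View pics/s4.png

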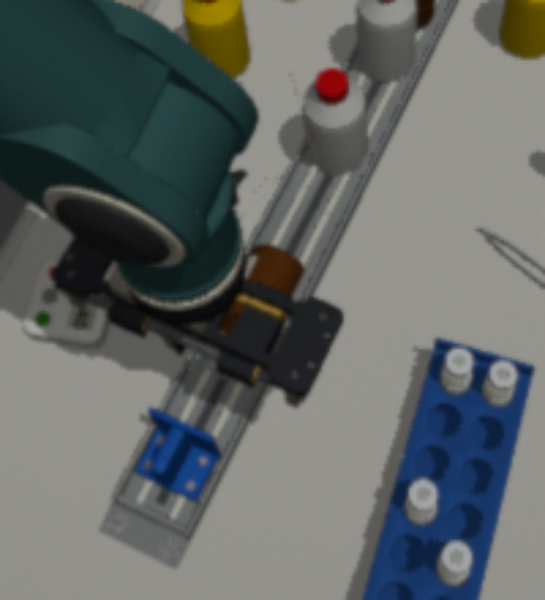

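White stands upright in the lane behind the arm, and the gripper is above the amber cap. I'll descend and pinch.

{"op": "apply_moves", "data": {"commands": [0.001,-0.001,-0.014,0,120,0,0,-0.014,0,120,0,0,-0.014,0,120,0,0,0,0,185,0,0,0,0,185,0,0,0,0,185,0,0,0,0,185,0,0,0,0,189,0,0,0,0,189,0,0,0,0,189]}}

```text
time: 7.45
position: [0.499, -0.166, 0.1089]
tool_rot: [2.285, 2.156, 0.0]
ft_force: [-0.3, -0.3, -0.7]
grip_width: 0.257
grasp_force: 0.1
```

{"op": "apply_moves", "data": {"commands": [0,0,0,0,191,0,0,0,0,191,0,0,0,0,191]}}

```text
time: 7.75
position: [0.499, -0.166, 0.1088]
tool_rot: [2.285, 2.156, -0.0]
ft_force: [0.2, -0.2, 0.5]
grip_width: 0.254
grasp_force: 0.7
```

{"op": "apply_moves", "data": {"commands": [0,0,0,0,193,0,0,0,0,193,0,0,0,0,193]}}

```text
time: 8.05
position: [0.499, -0.166, 0.1088]
tool_rot: [2.285, 2.156, -0.0]
ft_force: [-0.6, -1.3, 0.8]
grip_width: 0.248
grasp_force: 9.6
```

{"op": "apply_moves", "data": {"commands": [0,-0.001,0.0125,0,193,0,-0.001,0.0125,0,193,0,0.002,0.0105,0,193,0,0.002,0.0105,0,193,0,0.005,0.0085,0,193,0.001,0.006,0.0085,0,193,0,0.008,0.006,0,193,0.001,0.009,0.006,0,193,0,0.01,0.008,0,193,0.001,0.011,0.008,0,193]}}

```text
time: 9.05
position: [0.5018, -0.1138, 0.2002]
tool_rot: [-2.284, -2.156, 0.0]
ft_force: [0.9, 0.1, -1.6]
grip_width: 0.244
grasp_force: 11.2
```

```bash
cat > chk.py <<'E'
from h import *
import sys
s=ctrl.get_state(); im,d=grab('side'); v,u=np.mgrid[0:420,0:560]
P=deep('side',np.c_[u.ravel(),v.ravel()],d).reshape(420,560,3); y0=s['position'][1]
H=cv2.cvtColor(im,cv2.COLOR_RGB2HSV)
m=(d>0)&(abs(P[...,0]-.5)<.05)&(abs(P[...,1]-y0)<.12)&(P[...,2]>.015)&(P[...,2]<.175)&(H[...,0]<15)&(H[...,1]>90)
for z in np.arange(.02,.16,.01):
    k=m&(abs(P[...,2]-z)<.005)
    if k.sum()>2: print(z.round(3),k.sum(),np.percentile(P[k][:,1],[3,50,97]).round(3),np.percentile(P[k][:,0],[3,50,97]).round(3),np.median(im[k],0))
s=ctrl.get_state();print(s['position'].round(4),s['grip_width'],s['grasp_force'],s['wrist_torque'].round(3))
cv2.imwrite('pics/'+sys.argv[1],cv2.resize(im[200:360,180:340,::-1],(560,560)))
E
python3 chk.py s5.png
```

```text
0.06 19 [-0.062 -0.048 -0.037] [0.516 0.525 0.528] [39. 21.  8.]
0.07 19 [-0.069 -0.056 -0.047] [0.518 0.524 0.527] [38. 19.  4.]
0.08 17 [-0.07  -0.062 -0.051] [0.517 0.523 0.526] [40. 20.  6.]
0.09 12 [-0.085 -0.07  -0.063] [0.52  0.523 0.526] [40.5 22.  10. ]
0.1 3 [-0.093 -0.079 -0.076] [0.523 0.524 0.525] [32. 22. 15.]
[ 0.5028 -0.1116  0.2015] 0.2484922035109091 10.850639104455695 [ 0.223 -0.163 -0.007]
```

View pics/s5.png

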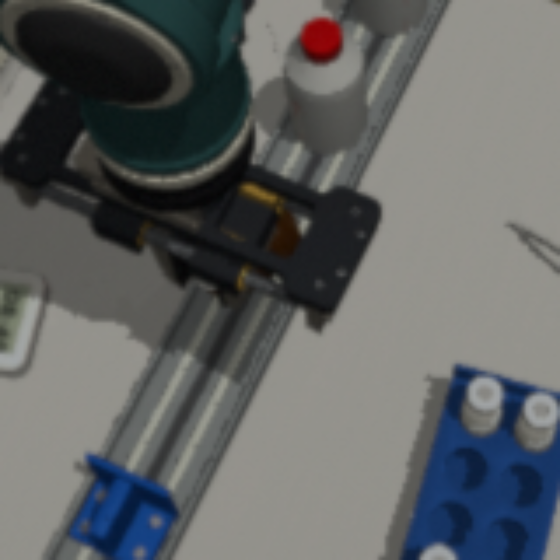

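Amber leans about 45° in the pinch, so I'll ease the grip a little to let it swing.

{"op": "apply_moves", "data": {"commands": [0,0,0,0,192,0,0,0,0,192,0,0,0,0,192]}}

```text
time: 9.4
position: [0.5017, -0.1155, 0.1993]
tool_rot: [-2.285, -2.155, 0.001]
ft_force: [-0.5, -0.8, -1.4]
grip_width: 0.245
grasp_force: 1.1
```

```bash
python3 chk.py s6.png
```

```text
0.03 26 [-0.163 -0.159 -0.139] [0.497 0.51  0.522] [39.  24.  15.5]
0.04 46 [-0.161 -0.156 -0.141] [0.492 0.51  0.521] [38. 19.  4.]
0.05 50 [-0.159 -0.154 -0.137] [0.492 0.509 0.522] [39.  19.5  5. ]
0.06 52 [-0.154 -0.15  -0.133] [0.493 0.51  0.522] [40.  20.5  5. ]
0.07 52 [-0.15  -0.146 -0.13 ] [0.494 0.511 0.522] [41. 20.  4.]
0.08 60 [-0.147 -0.143 -0.125] [0.493 0.511 0.523] [41. 20.  4.]
0.09 73 [-0.143 -0.138 -0.115] [0.486 0.508 0.523] [36. 19.  4.]
0.1 123 [-0.139 -0.131 -0.121] [0.485 0.502 0.52 ] [38. 20.  5.]
0.11 32 [-0.132 -0.125 -0.12 ] [0.489 0.501 0.515] [40.  22.   7.5]
0.12 3 [-0.127 -0.127 -0.123] [0.491 0.513 0.513] [20. 14.  8.]
[ 0.5017 -0.1156  0.1994] 0.25100620584178523 0.1963843097382778 [-0.146 -0.023  0.044]
```

{"op": "apply_moves", "data": {"commands": [0,0,0,0,192,0,0,0,0,192,0,0,0,0,192,0,0,0,0,192,0,0,0,0,192,0,0,0,0,192,0,0,0,0,192,0,0,0,0,192,0,0,0,0,192,0,0,0,0,192]}}

```text
time: 10.45
position: [0.502, -0.1149, 0.1997]
tool_rot: [2.285, 2.156, -0.0]
ft_force: [-0.9, 1.2, -0.1]
grip_width: 0.246
grasp_force: 0.0
```

```bash
python3 chk.py s7.png
```

```text
0.03 47 [-0.169 -0.165 -0.15 ] [0.488 0.508 0.52 ] [40. 22.  7.]
0.04 52 [-0.165 -0.161 -0.141] [0.492 0.51  0.521] [40. 20.  4.]
0.05 56 [-0.162 -0.157 -0.142] [0.492 0.508 0.52 ] [42. 21.  4.]
0.06 58 [-0.157 -0.152 -0.137] [0.492 0.509 0.521] [42. 21.  5.]
0.07 56 [-0.154 -0.148 -0.132] [0.492 0.508 0.522] [43. 22.  5.]
0.08 73 [-0.149 -0.143 -0.119] [0.485 0.509 0.522] [43. 22.  4.]
0.09 127 [-0.145 -0.135 -0.118] [0.483 0.506 0.521] [40. 22.  5.]
0.1 86 [-0.138 -0.129 -0.122] [0.487 0.501 0.513] [40.  21.   6.5]
0.11 3 [-0.126 -0.125 -0.124] [0.491 0.513 0.518] [35. 25. 19.]
[ 0.502  -0.1149  0.1997] 0.24745632653469496 0.03837134765490191 [-0.04  -0.104 -0.052]
```

Amber now has its base on the strips, leaning about 23° with the cap towards the stop, loosely held. I'll drag the cap back about 40 mm to right it.

{"op": "apply_moves", "data": {"commands": [0,-0.003,0,0,192,0,-0.003,0,0,192,0,-0.003,0,0,192,0,-0.003,0,0,192,0,-0.003,0,0,192,0,-0.003,0,0,192,0,-0.003,0,0,192,-0.001,-0.003,0,0,192]}}

```text
time: 11.3
position: [0.5011, -0.1392, 0.1998]
tool_rot: [2.285, 2.156, 0.0]
ft_force: [-0.1, 0.4, -0.1]
grip_width: 0.247
grasp_force: 0.5
```

```bash
python3 chk.py s8.png
```

```text
0.02 12 [-0.172 -0.169 -0.157] [0.495 0.505 0.519] [33. 23. 17.]
0.03 34 [-0.171 -0.168 -0.151] [0.492 0.509 0.521] [32. 17.  5.]
0.04 44 [-0.169 -0.165 -0.147] [0.491 0.509 0.521] [32. 16.  4.]
0.05 38 [-0.168 -0.164 -0.146] [0.491 0.51  0.521] [31.5 16.   4. ]
0.06 37 [-0.166 -0.161 -0.147] [0.491 0.512 0.521] [31. 15.  3.]
0.07 42 [-0.165 -0.16  -0.142] [0.491 0.51  0.522] [32. 16.  4.]
0.08 55 [-0.163 -0.158 -0.133] [0.487 0.511 0.522] [30. 15.  4.]
0.09 108 [-0.161 -0.153 -0.137] [0.484 0.505 0.521] [36.  19.   5.5]
0.1 51 [-0.155 -0.148 -0.143] [0.487 0.5   0.511] [38. 20.  6.]
0.11 3 [-0.15  -0.15  -0.147] [0.491 0.512 0.518] [26. 15. 10.]
0.12 3 [-0.15  -0.149 -0.144] [0.49  0.515 0.524] [21. 15. 11.]
[ 0.5007 -0.1398  0.1996] 0.24867893477797115 0.5070315103102985 [-0.115  0.009 -0.018]
```

View pics/s8.png

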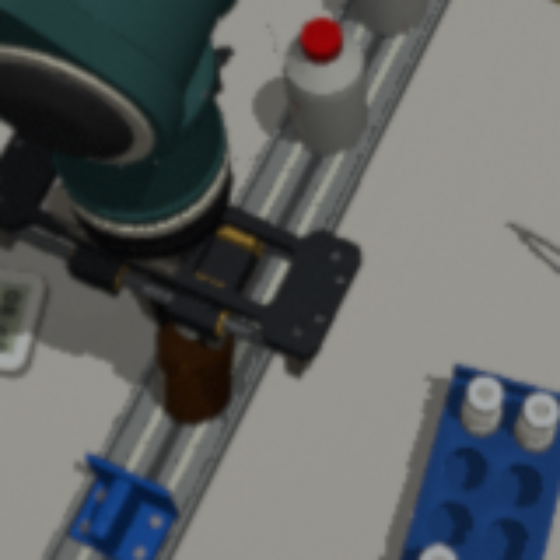

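It is righting: the lean is down to about 10°. I'll go on in the same direction.

{"op": "apply_moves", "data": {"commands": [0,-0.003,0,0,192,0,-0.003,0,0,192,0,-0.003,0,0,192,-0.001,-0.003,0,0,192,0,-0.003,0,0,192,0,0,0,0,192]}}

```text
time: 11.95
position: [0.4999, -0.1544, 0.1997]
tool_rot: [2.286, 2.155, -0.0]
ft_force: [-0.4, 0.3, -0.4]
grip_width: 0.248
grasp_force: 0.3
```

```bash
python3 chk.py s9.png
```

```text
0.02 12 [-0.173 -0.164 -0.153] [0.498 0.515 0.52 ] [29. 21. 15.]
0.03 28 [-0.173 -0.169 -0.152] [0.493 0.512 0.52 ] [24.5 12.   4. ]
0.04 29 [-0.173 -0.17  -0.151] [0.494 0.509 0.521] [25. 12.  4.]
0.05 27 [-0.173 -0.169 -0.148] [0.493 0.512 0.521] [25. 12.  3.]
0.06 28 [-0.173 -0.167 -0.151] [0.496 0.514 0.521] [26. 13.  3.]
0.07 33 [-0.173 -0.168 -0.151] [0.493 0.513 0.522] [25. 12.  3.]
0.08 43 [-0.173 -0.168 -0.15 ] [0.488 0.511 0.522] [27. 13.  4.]
0.09 95 [-0.171 -0.165 -0.154] [0.484 0.502 0.52 ] [35. 18.  6.]
0.1 22 [-0.165 -0.161 -0.158] [0.49  0.497 0.505] [37. 20.  7.]
0.11 6 [-0.166 -0.165 -0.16 ] [0.491 0.515 0.522] [32.5 21.  12.5]
[ 0.4999 -0.1541  0.1997] 0.24718983722407278 0.30928840356409637 [-0.047 -0.037  0.022]
```

Amber is upright. I'll open, lift clear, and locate the follower rib from the first pictures.

{"op": "apply_moves", "data": {"commands": [0,0,0,0,170,0,0,0,0,130,0,0,0,0,130,0,0,0,0,130,0,0,0.015,0,130,0,0,0.03,0,130,0,0,0.03,0,130,0,-0.01,0,0,130,0,-0.03,0,0,130,0,-0.03,0,0,130]}}

```text
time: 13.0
position: [0.5, -0.2245, 0.2757]
tool_rot: [2.282, 2.157, 0.0]
ft_force: [0.3, -0.2, -0.9]
grip_width: 0.487
grasp_force: 0.0
```

```bash
python3 chk.py s10.png; python3 - <<'E'
from h import *
for n in('top','side'):
    z=np.load(n+'0.npz');im,d=z['im'],z['d'];H=cv2.cvtColor(im,cv2.COLOR_RGB2HSV)
    v,u=np.where((H[...,0]>100)&(H[...,0]<130)&(H[...,1]>120))
    P=deep(n,np.c_[u,v],d); a=(abs(P[:,0]-.493)<.04)&(P[:,1]<-.2)&(P[:,1]>-.3); P=P[a]
    t=P[P[:,2]>.052]; r=t[t[:,1]<t[:,1].max()-.018]
    print(n,len(t),t.min(0),t.max(0),'rib',len(r),r.mean(0),r.min(0),r.max(0),'face',np.median(t[t[:,1]>t[:,1].max()-.008],0))
    print(P[P[:,2]<.03].min(0))
E
```

```text
0.09 22 [-0.164 -0.136 -0.13 ] [0.5   0.51  0.513] [47.5 29.5 19.5]
[ 0.4992 -0.231   0.2752] 0.4868030292769187 0.0 [-0.371 -0.042 -0.021]
top 77 [ 0.46828278 -0.25439074  0.05553285] [ 0.51421397 -0.2184108   0.06875928] rib 25 [ 0.49249353 -0.24545763  0.06344194] [ 0.48701899 -0.25439074  0.05553285] [ 0.49782305 -0.23683677  0.06824518] face [ 0.49148271 -0.22186927  0.06437935]
[ 0.47019029 -0.25455624  0.01452127]
side 215 [ 0.46849504 -0.2591667   0.05235225] [ 0.51965838 -0.21746151  0.06722429] rib 88 [ 0.49223232 -0.24749208  0.06070812] [ 0.48468239 -0.2591667   0.05235225] [ 0.49819102 -0.23558751  0.06629865] face [ 0.49374009 -0.22234306  0.06259262]
[ 0.46134414 -0.25921095  0.00463292]
```

{"op": "apply_moves", "data": {"commands": [-0.003,-0.006,0,0,130,-0.0035,-0.005,-0.02,0,130,0,0,-0.03,0,130,0,0,-0.03,0,130,0,0,0,0,130]}}

```text
time: 13.55
position: [0.4912, -0.2335, 0.1915]
tool_rot: [-2.278, -2.153, 0.004]
ft_force: [-0.1, -0.2, -0.1]
grip_width: 0.491
grasp_force: 0.0
```

```bash
cat > row.py <<'E'
from h import *
for n in('side','top'):
    im,d=grab(n); v,u=np.mgrid[0:420,0:560]
    P=deep(n,np.c_[u.ravel(),v.ravel()],d).reshape(420,560,3)
    lx=P[...,0]-.5075-.0577*P[...,1]
    m=(d>0)&(abs(lx)<.032)&(P[...,1]>-.2)&(P[...,1]<.25)&(P[...,2]>.035)&(P[...,2]<.14)
    l=np.arange(-.2,.25,.02)
    print(n)
    for a in l:
        k=m&(P[...,1]>=a)&(P[...,1]<a+.02)
        if k.sum()>3: print(round(a,2),k.sum(),'zmax',np.percentile(P[k][:,2],95).round(3),'zmin',P[k][:,2].min().round(3),np.median(im[k],0),'lx',np.median(lx[k]).round(3))
s=ctrl.get_state();print(s['position'].round(4),s['time'])
E
python3 row.py
```

```text
side
-0.18 159 zmax 0.097 zmin 0.036 [48. 26.  8.] lx 0.004
-0.16 277 zmax 0.115 zmin 0.036 [57. 38. 28.] lx 0.008
-0.14 41 zmax 0.112 zmin 0.054 [52. 40. 30.] lx 0.006
0.02 344 zmax 0.111 zmin 0.035 [80. 80. 77.] lx -0.002
0.04 276 zmax 0.129 zmin 0.035 [121.  81.  78.] lx 0.004
0.06 46 zmax 0.129 zmin 0.056 [125.  110.  106.5] lx 0.004
0.12 278 zmax 0.101 zmin 0.035 [79. 79. 76.] lx -0.003
0.14 306 zmax 0.129 zmin 0.036 [107.5  86.   83. ] lx 0.002
0.16 79 zmax 0.129 zmin 0.039 [128.  74.  71.] lx 0.005
0.18 116 zmax 0.099 zmin 0.037 [51. 27.  8.] lx 0.007
0.2 199 zmax 0.114 zmin 0.037 [56. 35. 25.] lx 0.003
0.22 23 zmax 0.114 zmin 0.042 [45. 42. 41.] lx 0.014
0.24 74 zmax 0.067 zmin 0.035 [47.  48.  46.5] lx 0.018
top
-0.18 34 zmax 0.111 zmin 0.049 [119.  113.  107.5] lx -0.002
-0.16 126 zmax 0.117 zmin 0.037 [131.5 124.5 121. ] lx -0.007
-0.14 102 zmax 0.103 zmin 0.036 [85.  73.  66.5] lx -0.004
0.02 50 zmax 0.108 zmin 0.042 [162.5 154.5 151. ] lx -0.007
0.04 156 zmax 0.131 zmin 0.037 [180.  110.  107.5] lx -0.011
0.06 105 zmax 0.125 zmin 0.038 [153. 146. 143.] lx -0.011
0.12 55 zmax 0.103 zmin 0.036 [148. 151. 148.] lx -0.006
0.14 148 zmax 0.131 zmin 0.036 [167.5 127.5 124. ] lx -0.01
0.16 106 zmax 0.131 zmin 0.037 [158.  132.5 128.5] lx -0.01
0.18 77 zmax 0.099 zmin 0.036 [93. 78. 69.] lx -0.006
0.2 138 zmax 0.117 zmin 0.037 [133.5 128.  123.5] lx -0.009
0.22 47 zmax 0.11 zmin 0.049 [100.  91.  85.] lx -0.005
0.24 78 zmax 0.07 zmin 0.035 [125.5 129.5 128. ] lx -0.001
[ 0.4936 -0.2343  0.1951] 13.65
```

All four bottles stand: tops at 0.115 (amber) and 0.13 (white). I'll go down on the rib.

{"op": "apply_moves", "data": {"commands": [0,-0.008,0,0,130,-0.001,0,-0.02,0,130,0,0,-0.02,0,130,0,0,-0.02,0,130,0,0,-0.009,0,130,0,0,0,0,215,0,0,0,0,255,0,0,0,0,255,0,0,0,0,255,0,0,0,0,255]}}

```text
time: 14.65
position: [0.4917, -0.2432, 0.1264]
tool_rot: [-2.284, -2.156, 0.003]
ft_force: [-2.5, 0.6, 6.5]
grip_width: 0.125
grasp_force: 30.0
```

{"op": "apply_moves", "data": {"commands": [0.0003,0.005,0,0,255,0.0003,0.005,0,0,255,0.0003,0.005,0,0,255,0.0003,0.005,0,0,255,0.0003,0.005,0,0,255,0.0003,0.005,0,0,255,0.0003,0.004,0,0,255,0.0003,0.004,0,0,255,0.0002,0.003,0,0,255,0.0002,0.003,0,0,255]}}

```text
time: 15.65
position: [0.4943, -0.1996, 0.1264]
tool_rot: [-2.285, -2.155, 0.004]
ft_force: [-4.9, -1.1, 6.2]
grip_width: 0.129
grasp_force: 30.0
```

{"op": "apply_moves", "data": {"commands": [0.0002,0.003,0,0,255,0.0002,0.003,0,0,255,0.0003,0.005,0,0,255,0.0003,0.005,0,0,255,0.0003,0.005,0,0,255,0.0003,0.005,0,0,255,0.0003,0.005,0,0,255,0.0003,0.005,0,0,255,0.0003,0.005,0,0,255,0.0003,0.005,0,0,255]}}

```text
time: 16.65
position: [0.4969, -0.1539, 0.1264]
tool_rot: [-2.285, -2.155, 0.005]
ft_force: [-5.0, -2.4, 7.3]
grip_width: 0.126
grasp_force: 30.0
```

```bash
python3 row.py
```

```text
side
-0.2 33 zmax 0.14 zmin 0.13 [33. 34. 36.] lx -0.011
-0.18 37 zmax 0.098 zmin 0.038 [ 8. 26. 51.] lx -0.002
-0.14 26 zmax 0.064 zmin 0.036 [18.  26.  50.5] lx 0.021
-0.12 64 zmax 0.114 zmin 0.037 [49. 29. 12.] lx 0.017
-0.1 45 zmax 0.113 zmin 0.078 [55. 37. 27.] lx 0.009
0.02 333 zmax 0.109 zmin 0.035 [84. 83. 80.] lx -0.002
0.04 285 zmax 0.13 zmin 0.036 [123.  84.  81.] lx 0.004
0.06 43 zmax 0.129 zmin 0.057 [130. 115. 111.] lx 0.005
0.12 271 zmax 0.101 zmin 0.036 [82. 83. 80.] lx -0.002
0.14 311 zmax 0.129 zmin 0.035 [111.  90.  86.] lx 0.002
0.16 78 zmax 0.13 zmin 0.04 [133.  76.  73.] lx 0.004
0.18 123 zmax 0.097 zmin 0.035 [52. 28.  8.] lx 0.007
0.2 197 zmax 0.115 zmin 0.035 [58. 37. 26.] lx 0.003
0.22 20 zmax 0.112 zmin 0.039 [42.5 43.  43. ] lx 0.016
0.24 77 zmax 0.067 zmin 0.035 [48. 49. 48.] lx 0.017
top
-0.14 75 zmax 0.138 zmin 0.037 [63. 69. 92.] lx -0.001
-0.12 115 zmax 0.116 zmin 0.047 [124. 117. 114.] lx -0.004
-0.1 121 zmax 0.114 zmin 0.037 [88. 77. 71.] lx -0.004
0.02 50 zmax 0.107 zmin 0.04 [163. 156. 152.] lx -0.007
0.04 154 zmax 0.131 zmin 0.048 [182.  110.5 109. ] lx -0.011
0.06 105 zmax 0.127 zmin 0.038 [155. 149. 146.] lx -0.011
0.12 55 zmax 0.105 zmin 0.038 [151. 153. 150.] lx -0.006
0.14 152 zmax 0.131 zmin 0.036 [168.5 128.  124. ] lx -0.01
0.16 103 zmax 0.131 zmin 0.038 [165. 134. 130.] lx -0.01
0.18 78 zmax 0.099 zmin 0.038 [95.  79.5 69.5] lx -0.006
0.2 135 zmax 0.116 zmin 0.035 [139. 133. 128.] lx -0.008
0.22 49 zmax 0.111 zmin 0.047 [101.  92.  87.] lx -0.006
0.24 78 zmax 0.07 zmin 0.035 [127.  130.  129.5] lx -0.001
[ 0.497  -0.153   0.1264] 16.75
```

{"op": "apply_moves", "data": {"commands": [0.0002,0.005,0,0,255,0.0002,0.005,0,0,255,0.0002,0.005,0,0,255,0.0003,0.005,0,0,255,0.0002,0.005,0,0,255,0.0002,0.005,0,0,255,0.0003,0.005,0,0,255,0.0002,0.005,0,0,255,0.0003,0.005,0,0,255,0.0002,0.005,0,0,255]}}

```text
time: 17.75
position: [0.4997, -0.1038, 0.1264]
tool_rot: [2.285, 2.155, -0.004]
ft_force: [-3.5, -2.2, 5.5]
grip_width: 0.129
grasp_force: 30.0
```

{"op": "apply_moves", "data": {"commands": [0.0002,0.005,0,0,255,0.0003,0.005,0,0,255,0.0002,0.005,0,0,255,0.0003,0.005,0,0,255,0.0002,0.005,0,0,255,0.0003,0.005,0,0,255,0.0003,0.005,0,0,255,0.0002,0.005,0,0,255,0.0003,0.005,0,0,255,0.0003,0.005,0,0,255]}}

```text
time: 18.75
position: [0.5025, -0.0537, 0.1264]
tool_rot: [2.285, 2.155, -0.003]
ft_force: [-3.8, -1.6, 5.7]
grip_width: 0.129
grasp_force: 30.0
```

{"op": "apply_moves", "data": {"commands": [0.0002,0.003,0,0,255,0.0002,0.003,0,0,255,0.0001,0.003,0,0,255,0.0002,0.003,0,0,255,0.0001,0.003,0,0,255,0.0002,0.003,0,0,255,0.0001,0.003,0,0,255,0.0002,0.003,0,0,255,0.0002,0.003,0,0,255,0.0002,0.003,0,0,255]}}

```text
time: 19.75
position: [0.5042, -0.0241, 0.1264]
tool_rot: [2.285, 2.155, -0.004]
ft_force: [-4.0, -2.6, 7.0]
grip_width: 0.131
grasp_force: 30.0
```

```bash
python3 row.py|grep -v ' 0.2[0-9]* '
```

```text
side
-0.06 45 zmax 0.14 zmin 0.043 [13. 23. 24.] lx -0.001
-0.04 171 zmax 0.101 zmin 0.035 [27. 33. 35.] lx -0.005
-0.02 5 zmax 0.057 zmin 0.052 [14. 24. 46.] lx 0.022
-0.0 30 zmax 0.079 zmin 0.04 [32.  17.   6.5] lx 0.023
0.02 23 zmax 0.114 zmin 0.035 [43. 36. 31.] lx 0.024
0.04 126 zmax 0.111 zmin 0.044 [90.  90.5 86.5] lx 0.01
0.06 186 zmax 0.13 zmin 0.037 [125.5  83.   80. ] lx 0.009
0.08 28 zmax 0.131 zmin 0.092 [119.  102.5  99. ] lx 0.005
0.12 269 zmax 0.102 zmin 0.035 [80. 81. 78.] lx -0.002
0.14 314 zmax 0.129 zmin 0.035 [107.5  87.5  84. ] lx 0.003
0.16 79 zmax 0.129 zmin 0.041 [130.  74.  71.] lx 0.005
0.18 121 zmax 0.101 zmin 0.037 [52. 27.  8.] lx 0.007
0.2 192 zmax 0.115 zmin 0.035 [56. 37. 25.] lx 0.003
0.22 23 zmax 0.111 zmin 0.036 [51. 43. 43.] lx 0.01
0.24 81 zmax 0.066 zmin 0.035 [44. 44. 43.] lx 0.018
top
-0.0 76 zmax 0.114 zmin 0.037 [89.5 84.5 80. ] lx -0.003
0.02 130 zmax 0.116 zmin 0.036 [111.5 105.5  98. ] lx -0.004
0.04 99 zmax 0.11 zmin 0.038 [152. 142. 139.] lx -0.005
0.06 144 zmax 0.132 zmin 0.042 [184.  103.  100.5] lx -0.011
0.08 93 zmax 0.13 zmin 0.037 [155. 142. 140.] lx -0.01
0.12 55 zmax 0.104 zmin 0.036 [150. 153. 150.] lx -0.006
0.14 151 zmax 0.131 zmin 0.037 [170. 128. 125.] lx -0.01
0.16 105 zmax 0.13 zmin 0.038 [162. 134. 131.] lx -0.01
0.18 77 zmax 0.1 zmin 0.037 [95. 78. 69.] lx -0.005
0.2 134 zmax 0.117 zmin 0.039 [141.5 134.  129. ] lx -0.008
0.22 50 zmax 0.11 zmin 0.044 [102.  92.  86.] lx -0.007
0.24 78 zmax 0.07 zmin 0.035 [126.5 130.  129. ] lx 0.001
[ 0.5042 -0.0235  0.1264] 19.85
```

{"op": "apply_moves", "data": {"commands": [0.0002,0.003,0,0,255,0.0001,0.003,0,0,255,0.0002,0.003,0,0,255,0.0001,0.003,0,0,255,0.0002,0.003,0,0,255,0.0001,0.003,0,0,255,0.0002,0.003,0,0,255,0.0002,0.003,0,0,255,0.0001,0.003,0,0,255,0.0002,0.003,0,0,255]}}

```text
time: 20.85
position: [0.5059, 0.0059, 0.1264]
tool_rot: [2.285, 2.155, -0.004]
ft_force: [-3.6, -4.2, 5.6]
grip_width: 0.131
grasp_force: 30.0
```

{"op": "apply_moves", "data": {"commands": [0.0002,0.003,0,0,255,0.0001,0.003,0,0,255,0.0002,0.003,0,0,255,0.0001,0.002,0,0,255,0.0001,0.002,0,0,255,0.0001,0.002,0,0,255,0.0001,0.002,0,0,255,0.0001,0.002,0,0,255]}}

```text
time: 21.65
position: [0.5068, 0.0217, 0.1264]
tool_rot: [2.286, 2.151, -0.01]
ft_force: [-3.7, -11.5, 8.1]
grip_width: 0.125
grasp_force: 30.0
```

```bash
python3 - <<'E'
from h import *
for n in('side','top'):
    im,d=grab(n,n+'_f.png'); v,u=np.mgrid[0:420,0:560]
    P=deep(n,np.c_[u.ravel(),v.ravel()],d).reshape(420,560,3); lx=P[...,0]-.5075-.0577*P[...,1]
    m=(d>0)&(abs(lx)<.032)&(P[...,1]>-.1)&(P[...,1]<.29)
    H=cv2.cvtColor(im,cv2.COLOR_RGB2HSV)
    k=m&(H[...,0]>100)&(H[...,0]<130)&(H[...,1]>120)&(P[...,2]>.03)&(P[...,2]<.07); 
    if k.sum(): print(n,'blue y',np.percentile(P[k][:,1],[2,50,98]).round(4))
    red=m&((H[...,0]<6)|(H[...,0]>174))&(H[...,1]>140)&(P[...,2]>.12); c,l=cv2.connectedComponents(red.astype(np.uint8))
    for i in range(1,c):
        if (l==i).sum()>15: q=P[l==i];print('red',len(q),np.percentile(q,[3,50,97],axis=0).round(3).tolist())
    for lo,hi,nm in((.103,.12,'ambercap'),):
        q=P[m&(P[...,2]>lo)&(P[...,2]<hi)&(H[...,1]<60)&(H[...,2]>110)]; 
        h,e=np.histogram(q[:,1],np.arange(-.05,.27,.01));print(nm,[(round(a,2),int(b)) for a,b in zip(e,h) if b>2])
    q=P[m&(P[...,2]>.055)&(P[...,2]<.075)&(P[...,1]>.22)]; h,e=np.histogram(q[:,1],np.arange(.22,.28,.004));print('stop',[(round(a,3),int(b)) for a,b in zip(e,h) if b>0])
s=ctrl.get_state();print(s['position'],s['ft_force'],s['wrist_torque'])
im=cv2.imread('pics/side_f.png')[140:300,220:360];cv2.imwrite('pics/f.png',cv2.resize(im,(525,600)))
E
```

```text
side blue y [0.0046 0.0105 0.0434]
red 83 [[0.504, 0.155, 0.121], [0.513, 0.167, 0.128], [0.522, 0.179, 0.13]]
red 37 [[0.509, 0.107, 0.121], [0.516, 0.116, 0.129], [0.521, 0.127, 0.132]]
ambercap [(np.float64(0.1), 18), (np.float64(0.11), 16), (np.float64(0.12), 7), (np.float64(0.14), 8), (np.float64(0.15), 43), (np.float64(0.16), 17), (np.float64(0.17), 7), (np.float64(0.2), 16), (np.float64(0.21), 34), (np.float64(0.22), 11)]
stop [(np.float64(0.236), 3), (np.float64(0.24), 35), (np.float64(0.244), 8)]
red 52 [[0.502, 0.159, 0.125], [0.512, 0.169, 0.129], [0.521, 0.178, 0.133]]
red 51 [[0.5, 0.108, 0.126], [0.51, 0.116, 0.129], [0.519, 0.127, 0.132]]
ambercap [(np.float64(0.06), 10), (np.float64(0.07), 28), (np.float64(0.09), 7), (np.float64(0.1), 33), (np.float64(0.11), 19), (np.float64(0.12), 12), (np.float64(0.13), 21), (np.float64(0.14), 4), (np.float64(0.15), 27), (np.float64(0.16), 16), (np.float64(0.17), 12), (np.float64(0.18), 17), (np.float64(0.2), 18), (np.float64(0.21), 27), (np.float64(0.22), 17)]
stop [(np.float64(0.22), 1), (np.float64(0.224), 1), (np.float64(0.24), 29), (np.float64(0.244), 25), (np.float64(0.248), 4)]
[0.50680844 0.02254715 0.12643992] [-4.02196308 -8.49112298  8.97601777] [-1.87785447  0.67313674  0.05279206]
```

View pics/f.png

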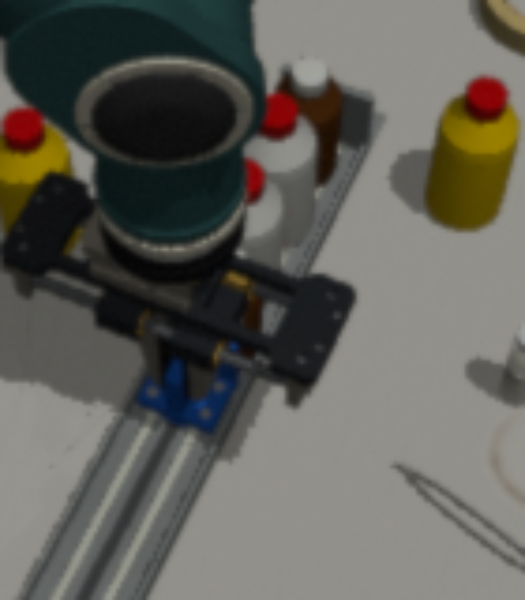

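The row is touching: caps are 52 mm apart, amber is against the stop, and the push force has risen to about 10 N. I'll let go and lift away.

{"op": "apply_moves", "data": {"commands": [0,0,0,0,255,0,0,0,0,150,0,0,0,0,120,0,0,0,0,120,0,0,0,0,120,0,0,0.02,0,120,0,0,0.03,0,120,0,0,0.04,0,120,0,0,0.04,0,120,0,0,0.04,0,120]}}

```text
time: 22.75
position: [0.507, 0.0265, 0.2972]
tool_rot: [-2.284, -2.157, -0.0]
ft_force: [0.7, 0.2, -0.6]
grip_width: 0.531
grasp_force: 0.0
```

{"op": "apply_moves", "data": {"commands": [0,-0.04,0.03,0,120,0,-0.04,0,0,120,0,-0.04,0,0,120,0,-0.04,0,0,120,0,-0.04,0,0,120,0,0,0,0,120,0,0,0,0,120]}}

```text
time: 23.45
position: [0.5071, -0.1743, 0.3254]
tool_rot: [-2.286, -2.154, -0.0]
ft_force: [1.1, 0.7, 0.8]
grip_width: 0.528
grasp_force: 0.0
```

```bash
python3 row.py; python3 - <<'E'
from h import *
im,d=grab('top'); v,u=np.mgrid[0:420,0:560]
P=deep('top',np.c_[u.ravel(),v.ravel()],d).reshape(420,560,3);H=cv2.cvtColor(im,cv2.COLOR_RGB2HSV)
k=(H[...,0]>100)&(H[...,0]<130)&(H[...,1]>120)&(P[...,2]>.05)&(P[...,2]<.075)&(abs(P[...,0]-.51)<.035)&(P[...,1]<.1)&(P[...,1]>-.05)
print(k.sum(),np.percentile(P[k][:,1],[2,50,98]).round(4))
E
```

```text
side
-0.0 66 zmax 0.064 zmin 0.035 [ 8.  32.  70.5] lx -0.001
0.02 71 zmax 0.064 zmin 0.036 [11. 42. 90.] lx 0.002
0.04 368 zmax 0.098 zmin 0.035 [32.  27.  12.5] lx 0.007
0.06 188 zmax 0.115 zmin 0.038 [60.  49.  40.5] lx 0.013
0.08 126 zmax 0.105 zmin 0.058 [98.5 99.  95. ] lx -0.003
0.1 320 zmax 0.13 zmin 0.037 [111.5  88.   85. ] lx 0.002
0.12 79 zmax 0.13 zmin 0.06 [135.  77.  74.] lx 0.003
0.14 256 zmax 0.122 zmin 0.035 [103.  101.   96.5] lx 0.005
0.16 204 zmax 0.13 zmin 0.038 [133.5  82.   79. ] lx 0.003
0.18 41 zmax 0.125 zmin 0.044 [75. 51. 41.] lx 0.008
0.2 214 zmax 0.114 zmin 0.038 [58.  32.  12.5] lx 0.006
0.22 43 zmax 0.114 zmin 0.037 [71. 65. 63.] lx 0.006
0.24 70 zmax 0.067 zmin 0.035 [43. 44. 44.] lx 0.018
top
-0.0 25 zmax 0.065 zmin 0.051 [ 79. 117. 196.] lx -0.001
0.02 37 zmax 0.068 zmin 0.043 [ 76. 115. 193.] lx -0.002
0.04 107 zmax 0.101 zmin 0.036 [ 93.  95. 123.] lx 0.002
0.06 127 zmax 0.116 zmin 0.039 [148. 144. 140.] lx -0.001
0.08 91 zmax 0.105 zmin 0.036 [114. 109. 105.] lx -0.003
0.1 154 zmax 0.131 zmin 0.035 [170.  130.5 127.5] lx -0.011
0.12 119 zmax 0.13 zmin 0.039 [159. 137. 134.] lx -0.01
0.14 112 zmax 0.123 zmin 0.038 [158.5 155.  151.5] lx -0.009
0.16 147 zmax 0.131 zmin 0.036 [187. 117. 114.] lx -0.013
0.18 81 zmax 0.124 zmin 0.036 [141. 133. 130.] lx -0.008
0.2 138 zmax 0.117 zmin 0.041 [110.  101.5  96. ] lx -0.009
0.22 68 zmax 0.115 zmin 0.038 [106.  100.   94.5] lx -0.006
0.24 74 zmax 0.069 zmin 0.035 [132.  135.  134.5] lx -0.002
[ 0.5074 -0.1724  0.3256] 23.55
66 [0.0108 0.0307 0.0448]
```

```bash
python3 -c "
from workcell import ctrl
print(ctrl.close_job())"
```

```text
the job is handed in; nothing more can be done
None
```

I handed the job in at about 24 s of the 72 s allowed. From the last camera readings, all four bottles stand upright in the lane and the follower holds them snug against the stop plate, with about 196 mm between its face and the plate. The gripper is clear of everything. `close_job()` returned no verdict.

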